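# Trip the breaker, refit waffle-iron knobs and terminal covers, restore power

## Robot

A 6-joint arm with a two-finger parallel gripper is mounted at the origin on the work surface. World frame = base frame: x ahead of the robot, y to its left, z up, the work surface at z = 0. Lengths are in mm, angles in rad, forces in N, time in s.
With the tool pointing down it reaches from about 275 to 775 mm from the base axis. Payload 14.6 kg.
Tool frame: the origin (TCP) lies at the very end of the fingers, on their centre line; the grasp point (between the pads) lies 19 mm behind it; z points along the fingers, y is the line along which they close (so a half turn about z gives the same grasp; the last joint's range is limited). The gripper opens to 85 mm and grips with 20 to 120 N. Pads are 22 mm wide; open, the fingers measure 114 mm over their backs; the gripper's body (76 mm by 85 mm) begins 54 mm behind the grasp point. The pads swing forward as they close: fully open they stand 13 mm farther back than shut.
Start: joints at [-0.155, 0.263, -0.048, 1.259, 0, 1.415], TCP at [525.003, -0.006, 231.278] pointing down, gripper open.
Joint ranges: [-2.65, 2.65], [-0.89, 1.7], [-1.18, 1.37], [-2.13, 2.11], [-1.35, 1.29], [-3.14, 3.14]. Speed limits (rad/s): [1.89, 1.89, 2.57, 2.79, 3.14, 3.14].

## Interface

Orientations are given as [roll, pitch, yaw] about the fixed x, y, z axes, in that order (R = Rz(yaw) Ry(pitch) Rx(roll)).
In Python, from rig import * gives the robot as it stands.
- The arm moves only by the tool send_rows, never from a script. Its argument "deltas" is text: rows parted by semicolons, each of 6 numbers parted by spaces: the shift along the tool's x, y, z normalised to -1 to 1, where 1 is 15 cm, then the turn, a rotation vector about the tool's x, y, z normalised to -1 to 1, where 1 is pi/2 rad. A call has 1 to 12 rows; each row shifts and turns the commanded pose from where the row before left it, along the tool's axes as they then stand; what a row does not reach is not made up. A row lasts 1/8 s, in which the tool goes at most 62.5 mm and 10.7 degrees, less where a joint would pass 70% of its speed; a pose out of reach is approached as far as the arm can. A call with a number of a shift or a turn outside -1 to 1 is refused whole. A call with a gripper value outside its range is refused whole. "hand" is the finger opening in mm, from 0 to 85.4, set as the call begins (left out, the last holds). The fingers move at their own pace and stop on an object; the grip force is fixed at half the most. Time passes only in rows, so rows that do not move let the fingers close. It gives the time, the measured TCP pose, the force, the opening and the grip force at its end, in the units of the state.
- get_state(): the state, without advancing time (a new reading comes with each control period).
- read_camera(name): name is "scene" or "side" or "wrist"; returns a dict with "image" (384x512x3 uint8, red, green, blue), "mtx" (3x3 intrinsics, pixels), "world_to_cam" (4x4, takes a point from world to camera coordinates); the wrist camera has in their place "tool_from_camera" (4x4, takes a point from camera to tool coordinates, whose origin is the TCP and whose axes are the flange's). Camera axes: x right, y down, z forward; pixel columns grow to the right and rows downward; lengths in mm; the calibration is good to about 2 mm. The wrist camera is an equidistant fisheye: a pixel r from the principal point sees the ray r / f radians off the axis. A picture is of the moment at which its call begins: read the wrist's pose just before it. There is no depth.
- job_done(): hands the job in; it is judged then, once.
The state is a dict: "time": time; "joints": joint angles; "joint_velocities": joint speeds; "joint_torque": joint torques, N m; "position": TCP position; "tcp_rot": TCP orientation; "force": force on the tool from outside, world axes, zero at the start; "ft_torque": the same for the moment, N m; "opening": finger opening in mm; "finger_force": force on a finger pad.
Only numpy, scipy, OpenCV 4.12 (cv2) and the standard library are available. Lean on these libraries where they do the work, as an engineer would, in place of code of your own. Each camera call takes 0.05 s, during which the arm holds its last target. There are 200 camera calls.

## Task

The waffle irons' controls are back from wash-down. Press the yellow test button so that the red main lever drops, and with the power off fit every black knob lying on the table fully down onto a square shaft of the console (any free shaft) and press both blue covers down flush and level into the wells of the terminal box. Only when all of that is done, lift the main lever all the way back up; leave the waffles, spatula and syrup bottle where they are.

Things in the scene. Friction and masses are not known exactly. Their poses are not given: they have to be found in the camera images.
- switch_box: grey switch box fixed to the table, 140 mm (x) x 130 mm (y) x 50 mm high; origin: centre of its underside. Red mark on the side the lever drops to, green mark on the other
- button_top (a point): centre of the top of the yellow round test button (30 mm diameter, 68 mm above the table, in a black collar on the switch box); it is pressed straight down, travel 7 mm, full press about 5 N; pressing it trips the main lever, which then falls by its own weight
- test_button (a joint): travel of the test button: 0 released, 0.007 m fully down; springs back
- main_lever (a joint): angle of the main lever: 0 up (on; leaning 0.25 rad beyond upright towards the box's +x, at rest on its stop), 1.25 rad dropped (off; 1.0 rad from upright towards the box's -x). It falls by its own weight to whichever side of upright it is on
- lever_grip (a point): centre of the lever's red cross grip, a cylinder 20 mm in diameter and 22 mm long lying along the switch box's y axis, 78 mm from the pivot on a steel rod 10 mm in diameter; about 80 mm above the table when dropped, 116 mm when up
- lever_pivot (a point): the lever's pivot, inside the switch box, 40 mm above the table; x, y, z axes are those of the switch box; the lever turns about y
- console: white control console fixed to the table, 100 mm (x) x 370 mm (y) x 40 mm high, carrying the four shafts in a row along y; origin: centre of its underside
- seat_1 (a point): foot of square shaft 1 on its axis, on the top of its dark round boss (46 mm above the table, 40 mm wide); x and y are parallel to the shaft's flats and turn with it. Brass shaft 10 mm square, 22 mm high, top 4 mm tapered; turns stiffly. A seated knob's underside rests on the boss; any quarter turn fits. The four shafts are 90 mm apart
- seat_2 (a point): foot of square shaft 2 on its axis, on the top of its dark round boss (46 mm above the table, 40 mm wide); x and y are parallel to the shaft's flats and turn with it. Brass shaft 10 mm square, 22 mm high, top 4 mm tapered; turns stiffly. A seated knob's underside rests on the boss; any quarter turn fits. The four shafts are 90 mm apart
- seat_3 (a point): foot of square shaft 3 on its axis, on the top of its dark round boss (46 mm above the table, 40 mm wide); x and y are parallel to the shaft's flats and turn with it. Brass shaft 10 mm square, 22 mm high, top 4 mm tapered; turns stiffly. A seated knob's underside rests on the boss; any quarter turn fits. The four shafts are 90 mm apart
- seat_4 (a point): foot of square shaft 4 on its axis, on the top of its dark round boss (46 mm above the table, 40 mm wide); x and y are parallel to the shaft's flats and turn with it. Brass shaft 10 mm square, 22 mm high, top 4 mm tapered; turns stiffly. A seated knob's underside rests on the boss; any quarter turn fits. The four shafts are 90 mm apart
- terminal_box: grey terminal box fixed to the table, 180 mm (x) x 115 mm (y) x 50 mm high, with two wells in its top; origin: centre of its underside
- well_1 (a point): centre of the floor of well 1 of the terminal box, 42 mm above the table. Recess 65 mm (x) x 85 mm (y), 8 mm deep; two brass snap clips at its y ends hold a cover 4 mm proud until it is pushed down (about 5 N in all), then it stays with its plate flush with the grey rim. The wells are 84 mm apart along x
- well_2 (a point): centre of the floor of well 2 of the terminal box, 42 mm above the table. Recess 65 mm (x) x 85 mm (y), 8 mm deep; two brass snap clips at its y ends hold a cover 4 mm proud until it is pushed down (about 5 N in all), then it stays with its plate flush with the grey rim. The wells are 84 mm apart along x
- knob_a: black knob, loose, standing on its skirt: square skirt 32 x 32 x 24 mm high, on it a round cap 44 mm wide, 6 mm thick, on that a grip bar 40 mm (its x) x 11 mm (its y) x 18 mm high with a white line; 48 mm high in all. Origin: centre of the underside, where a square bore 11.6 mm wide, 24 mm deep, sides parallel to its x and y, opens. May be absent
- knob_b: black knob, loose, standing on its skirt: square skirt 32 x 32 x 24 mm high, on it a round cap 44 mm wide, 6 mm thick, on that a grip bar 40 mm (its x) x 11 mm (its y) x 18 mm high with a white line; 48 mm high in all. Origin: centre of the underside, where a square bore 11.6 mm wide, 24 mm deep, sides parallel to its x and y, opens. May be absent
- knob_c: black knob, loose, standing on its skirt: square skirt 32 x 32 x 24 mm high, on it a round cap 44 mm wide, 6 mm thick, on that a grip bar 40 mm (its x) x 11 mm (its y) x 18 mm high with a white line; 48 mm high in all. Origin: centre of the underside, where a square bore 11.6 mm wide, 24 mm deep, sides parallel to its x and y, opens. May be absent
- knob_d: black knob, loose, standing on its skirt: square skirt 32 x 32 x 24 mm high, on it a round cap 44 mm wide, 6 mm thick, on that a grip bar 40 mm (its x) x 11 mm (its y) x 18 mm high with a white line; 48 mm high in all. Origin: centre of the underside, where a square bore 11.6 mm wide, 24 mm deep, sides parallel to its x and y, opens. May be absent
- cover_a: blue plastic cover plate, loose, 60 mm (x) x 80 mm (y) x 8 mm thick, with a grip ridge 12 mm (x) x 34 mm (y) x 16 mm high on the middle of its top (24 mm high in all). Origin: centre of the underside
- cover_b: blue plastic cover plate, loose, 60 mm (x) x 80 mm (y) x 8 mm thick, with a grip ridge 12 mm (x) x 34 mm (y) x 16 mm high on the middle of its top (24 mm high in all). Origin: centre of the underside
- waffles: stack of three golden waffles, 104 mm in diameter, 28 mm high; bystander
- spatula: wooden-handled spatula lying on the table; bystander
- syrup: amber syrup bottle, 64 mm in diameter, 170 mm high; bystander

How it is judged:
By the outcome, as a careful person would: the job done as asked, in the order asked, and still so for the second after the job is handed in, with the robot touching nothing.
Of knob_a, knob_b, knob_c, knob_d only 2 to 4 are there at a start; the rules pass over those that are not, and their reading is None.
At some moment in a run one of knob_a, knob_b, knob_c, knob_d, cover_a, cover_b may be knocked a few centimetres aside while the robot is not near it.
It also fails if it takes over 210 s, if anything falls off the work surface, if the arm or the gripper's body presses on something with over 40 N, if the wrist force passes 120 N, or if a joint passes its speed limit or range.

## Working session

There is one attempt and no reset: what is moved stays moved. The work goes in short steps, Python scripts to look and compute and a tool call to move; the robot and the scene stay as the last step left them, time stands still between calls to the robot, and variables do not carry over. Pictures are saved under pics/ and viewed, at most 14 in all, crops included, and the job is handed in when it is done.

Besides the shell and the picture viewer there is one more tool, called after ">>>" as a command line: name --argument value ..., lists and objects as JSON in quotes. send_rows: Moves the arm, as the interface text tells. Its arguments: {"type":"object","properties":{"deltas":{"type":"string"},"hand":{"type":"number"}},"required":["deltas"]}

```bash
ls; mkdir -p pics; python3 - <<'E'
from rig import *
import cv2,pickle
d={}
d['st']=get_state()
for n in ['scene','side','wrist']:
    d[n]=read_camera(n); cv2.imwrite(f'pics/{n}0.png',d[n]['image'][:,:,::-1])
pickle.dump(d,open('d0.pkl','wb'))
print(d['st'])
for n in ['scene','side','wrist']: print({k:v for k,v in d[n].items() if k!='image'})
E
```

```text
pics
{'time': 0.0, 'joints': array([-1.55286447e-01,  2.63512572e-01, -4.89516969e-02,  1.25940012e+00,
       -7.17944859e-06,  1.41549403e+00]), 'joint_velocities': array([-1.23051728e-03, -1.29683224e-03,  7.78456719e-04,  1.08751915e-03,
       -1.19329874e-03,  5.73108491e-05]), 'joint_torque': array([ 6.28219332e-04, -6.37613010e+01,  3.84567368e+01,  1.37825581e-02,
        8.02127857e-07, -5.80562346e-05]), 'position': array([5.24716681e+02, 4.41703338e-02, 2.30825049e+02]), 'tcp_rot': array([-3.14053634e+00, -1.58112960e-04,  1.57081210e+00]), 'force': array([-0.23530686, -0.36926318, -0.36707435]), 'ft_torque': array([0.00773417, 0.02118779, 0.01037443]), 'finger_force': 0.0, 'opening': 85.24596893269171}
{'mtx': array([[463.01675603,   0.        , 256.54597887],
       [  0.        , 463.01675603, 195.89360997],
       [  0.        ,   0.        ,   1.        ]]), 'world_to_cam': array([[-5.70559323e-01,  8.21231054e-01, -6.45093431e-03,
         3.61468659e+02],
       [ 6.18278575e-01,  4.24359230e-01, -6.61551848e-01,
        -3.19719266e+02],
       [-5.40549408e-01, -
[... 491 characters left out ...]
2],
       [ 2.54820030e-01,  8.32159450e-01, -4.92521474e-01,
         1.18751071e+03],
       [ 0.00000000e+00,  0.00000000e+00,  0.00000000e+00,
         1.00000000e+00]])}
{'mtx': array([[297.31863964,   0.        , 255.64597744],
       [  0.        , 297.31863964, 192.41507001],
       [  0.        ,   0.        ,   1.        ]]), 'tool_from_camera': array([[-2.46945575e-04, -9.65333057e-01, -2.61021127e-01,
         6.69003243e+01],
       [ 9.99999955e-01, -1.94616745e-04, -2.26324925e-04,
        -2.32981144e-01],
       [ 1.67679850e-04, -2.61021171e-01,  9.65333062e-01,
        -1.43846110e+02],
       [ 0.00000000e+00,  0.00000000e+00,  0.00000000e+00,
         1.00000000e+00]])}
```

View pics/scene0.png

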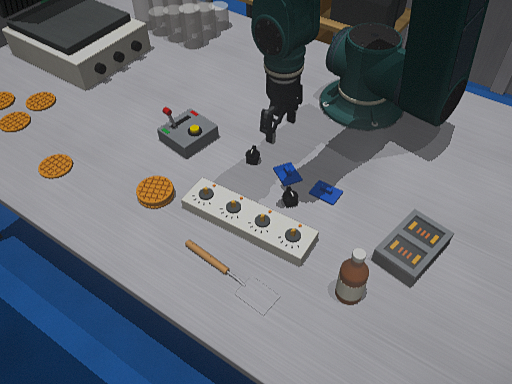

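View pics/side0.png

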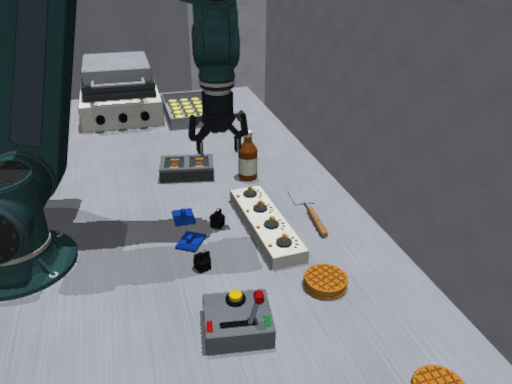

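View pics/wrist0.png

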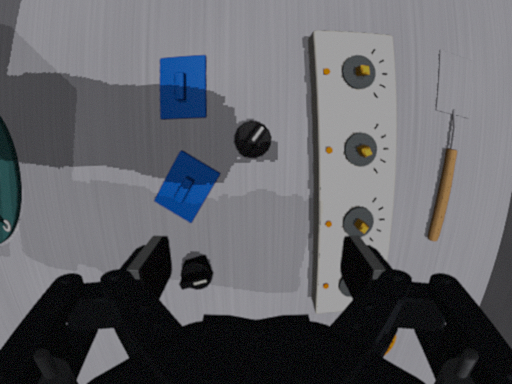

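```bash
cat > h.py <<'E'
from rig import *
import cv2,pickle,numpy as np
from scipy.spatial.transform import Rotation as R
def Ttool(st):
    T=np.eye(4);T[:3,:3]=R.from_euler('xyz',st['tcp_rot']).as_matrix();T[:3,3]=st['position'];return T
def ray(c,uv,st=None):
    K=c['mtx'];p=np.array([(uv[0]-K[0,2])/K[0,0],(uv[1]-K[1,2])/K[1,1]])
    if 'world_to_cam' in c:
        M=np.linalg.inv(c['world_to_cam']);d=np.r_[p,1]
    else:
        t=np.linalg.norm(p);d=np.r_[p*(np.sin(t)/max(t,1e-9)),np.cos(t)];M=Ttool(st)@c['tool_from_camera']
    d=M[:3,:3]@d
    return M[:3,3],d/np.linalg.norm(d)
def onz(c,uv,z,st=None):
    o,d=ray(c,uv,st);return o+d*(z-o[2])/d[2]
def tri(rs):
    A=sum(np.eye(3)-np.outer(d,d) for o,d in rs);b=sum((np.eye(3)-np.outer(d,d))@o for o,d in rs)
    return np.linalg.solve(A,b)
def proj(c,P,st=None):
    K=c['mtx']
    W=c['world_to_cam'] if 'world_to_cam' in c else np.linalg.inv(Ttool(st)@c['tool_from_camera'])
    p=W[:3,:3]@np.asarray(P,float)+W[:3,3]
    if 'world_to_cam' in c: q=p[:2]/p[2]
    else:
        r=np.hypot(*p[:2]);q=p[:2]/r*np.arctan2(r,p[2])
    return np.array([K[0,0]*q[0]+K[0,2],K[1,1]*q[1]+K[1,2]])
def hsv(c): return cv2.cvtColor(c['image'],cv2.COLOR_RGB2HSV)
def blobs(c,lo,hi,amin=10,amax=1e9):
    m=cv2.inRange(hsv(c),np.array(lo),np.array(hi))
    n,l,s,ce=cv2.connectedComponentsWithStats(m)
    return [(int(s[i,4]),ce[i].round(1),l==i,s[i,:4]) for i in range(1,n) if amin<=s[i,4]<=amax]
E
python3 - <<'E'
from h import *
d=pickle.load(open('d0.pkl','rb'))
for n in ['scene','side','wrist']:
    c=d[n];print(n)
    for nm,lo,hi,a in [('yel',(22,150,120),(34,255,255),5),('red',(0,180,80),(4,255,255),3),('red2',(175,180,80),(180,255,255),3),('grn',(45,120,60),(85,255,255),3),('brass',(12,150,90),(22,255,255),4),('blue',(105,180,40),(125,255,255),80),('blk',(0,0,0),(180,255,38),60)]:
        for b in blobs(c,lo,hi,a,4000): print(nm,b[0],b[1],b[3])
E
```

```text
scene
yel 50 [194.  127.8] [190 125   9   7]
red 24 [165.7 109.9] [163 108   7   6]
red 16 [193.9 112.8] [191 111   7   5]
grn 3 [42.   1.7] [41  1  3  2]
grn 23 [165.2 130.4] [162 128   8   6]
brass 179 [ 5.4 99.1] [ 0 92 14 17]
brass 394 [ 39.8 100.8] [26 92 29 18]
brass 445 [ 14.  121.2] [  0 112  30  20]
brass 599 [ 54.8 165.7] [ 38 154  34  24]
brass 849 [153.9 190.5] [136 176  37  32]
brass 4 [214.  185.2] [213 185   3   2]
brass 8 [205.  188.8] [203 188   5   3]
brass 14 [170.8 197.5] [168 192   6  11]
brass 5 [205.6 192.4] [204 192   4   2]
brass 5 [240.8 197.6] [240 197   3   2]
brass 9 [232.8 201.9] [231 201   4   3]
brass 4 [269.5 211.5] [269 211   2   2]
brass 16 [262.2 217.2] [261 215   4   6]
brass 37 [412.3 225.3] [408 221   9   9]
brass 5 [299.8 225.4] [299 225   3   2]
brass 12 [292.8 230.1] [291 229   5   3]
brass 40 [433.9 239.1] [430 235   9   9]
brass 28 [393.9 244.5] [390 241   9   8]
brass 40 [415.9 259. ] [412 255   9   9]
blue 209 [236.3   6.3] [222   0  24  16]
blue 397 [487.4  93. ] [465  81  47  25]
blue 230 [285.4 171.5] [273 163  29  23]
blue 211 [330.9 
[... 1613 characters left out ...]
  12]
blk 129 [233.9 323.7] [220 320  29   8]
wrist
yel 46 [365.3  68.8] [361  65   8   9]
yel 49 [366.8 151.5] [362 148  10   8]
yel 37 [363.9 228.3] [361 224   7   9]
brass 34 [363.1  69.8] [360  65   9  10]
brass 26 [326.1  71. ] [324  69   6   5]
brass 26 [328.7 149.7] [326 147   6   6]
brass 31 [364.5 150.5] [361 147   9  10]
brass 21 [328.2 223.6] [326 221   5   6]
brass 33 [363.2 226.7] [360 223   9  10]
brass 15 [325.6 285.6] [324 284   4   4]
brass 47 [390.9 344.2] [385 336  11  18]
blue 2711 [182.9  87.1] [160  56  46  63]
blue 2475 [186.2 186. ] [155 151  64  71]
blk 586 [ 10.6 161.3] [  0 117  21 120]
blk 787 [251.4 141.4] [235 122  35  36]
blk 751 [195.6 271.8] [180 256  33  33]
```

```bash
python3 - <<'E'
from h import *
d=pickle.load(open('d0.pkl','rb'))
S,D,W,st=d['scene'],d['side'],d['wrist'],d['st']
np.set_printoptions(precision=1,suppress=True)
for n,a,b in [('button',(194,127.8),(235.1,294.8)),('red',(193.9,112.8),(209.1,326.6)),('grn',(165.2,130.4),(267.1,320.5)),('grip',(165.7,109.9),(258.5,296.7)),
 ('s_near',(205,190),(283.8,237.6)),('s',(232.8,203),(271.2,220.1)),('s',(262.2,217.2),(259.9,203.8)),('s',(292.8,230.5),(249.9,189.6))]:
    print(n,tri([ray(S,a),ray(D,b)]))
print('button z68',onz(S,(194,127.8),68),onz(D,(235.1,294.8),68))
for p in [(365,69),(366,151),(363.5,227.5)]: print('shaft w',onz(W,p,66,st))
for p in [(326.1,71),(328.7,149.7),(328.2,223.6),(325.6,285.6)]: print('orange dots z40',onz(W,p,40,st))
for p in [(412.3,225.3),(433.9,239.1),(393.9,244.5),(415.9,259)]: print('clip z46',onz(S,p,46))
for p in [(252.5,156.3),(289.9,197.7)]: print('knob',onz(S,p,24))
for p in [(251.4,141.4),(195.6,271.8)]: print('knob w',onz(W,p,27,st))
for p in [(182.9,87.1),(186.2,186)]: print('cover w',onz(W,p,8,st))
for b in blobs(W,(105,180,40),(125,255,255),300):
    q=np.array(np.argwhere(b[2])[:,::-1],np.float32);P=np.array([onz(W,p,8,st)[:2] for p in q],np.float32)
    print(cv2.minAreaRect(P))
E
```

```text
button [ 481.8 -337.2   65.2]
red [ 412.7 -397.6   50.3]
grn [ 529.4 -414.5   51.2]
grip [ 510.9 -414.4  118.7]
s_near [ 657.1 -152.9   57.1]
s [651.7 -63.6  56.4]
s [647.3  27.7  56.5]
s [641.3 115.3  58. ]
button z68 [ 484.5 -334.8   68. ] [ 480.9 -340.1   68. ]
shaft w [640.9 119.9  66. ]
shaft w [644.7  30.4  66. ]
shaft w [650.4 -59.   66. ]
orange dots z40 [603.6 118.2  40. ]
orange dots z40 [608.4  27.5  40. ]
orange dots z40 [613.4 -63.2  40. ]
orange dots z40 [ 618.6 -153.8   40. ]
clip z46 [444.8 354.3  46. ]
clip z46 [455.5 415.5  46. ]
clip z46 [527.3 340.2  46. ]
clip z46 [537.1 401.3  46. ]
knob [ 448.9 -142.9   24. ]
knob [525.4  37.2  24. ]
knob w [519.2  34.7  27. ]
knob w [ 442.4 -139.    27. ]
cover w [434.2 102.8   8. ]
cover w [434.3 -23.6   8. ]
((433.1605224609375, 103.34735107421875), (77.38768005371094, 58.10828399658203), 89.96820068359375)
((433.1861267089844, -24.88245391845703), (77.96610260009766, 57.38080596923828), 58.15119934082031)
```

>>> send_rows --deltas "-0.28 -0.036 0.05 0 0 0;-0.28 -0.036 0.05 0 0 0;-0.28 -0.036 0.05 0 0 0;-0.28 -0.036 0.05 0 0 0;-0.28 -0.036 0.05 0 0 0;-0.28 -0.036 0.05 0 0 0;-0.28 -0.036 0.05 0 0 0;-0.28 -0.036 0.05 0 0 0;0 0 0 0 0 0;0 0 0 0 0 0" --hand 0

```text
time: 1.4
position: [481.7, -335.6, 171.1]
tcp_rot: [-3.141, -0.001, 1.571]
force: [0.3, 1.0, 0.5]
opening: -0.4
finger_force: 0.0
```

>>> send_rows --deltas "0 0 0.2 0 0 0;0 0 0.2 0 0 0;0 0 0.2 0 0 0;0 0 0.04 0 0 0;0 0 0.02 0 0 0;0 0 0.02 0 0 0;0 0 0.02 0 0 0;0 0 0 0 0 0"

```text
time: 2.4
position: [482.2, -336.2, 66.7]
tcp_rot: [3.141, 0.001, 1.571]
force: [2.7, -0.5, 1.9]
opening: 0.0
finger_force: 1.0
```

```bash
python3 - <<'E'
from h import *
st=get_state();c=read_camera('scene');cv2.imwrite('pics/b1.png',cv2.resize(c['image'][80:180,130:250,::-1],None,fx=5,fy=5))
print(st['force'],st['position'])
E
```

```text
[ 2.67441475 -0.45334689  1.88041868] [ 482.17533011 -336.24020866   66.69895001]
```

View pics/b1.png

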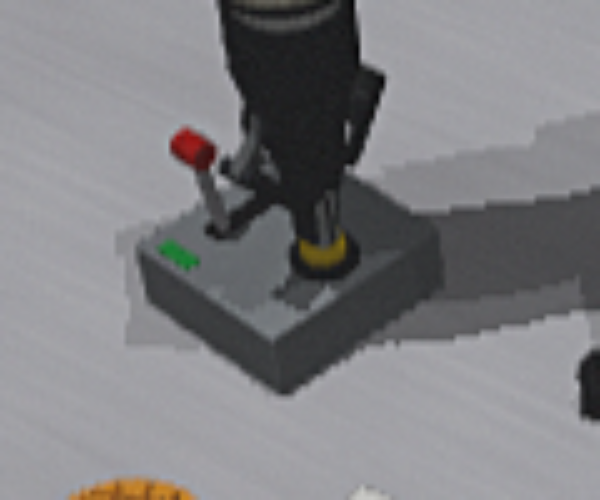

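The fingertips stand on the yellow button (crop 322,250); the lever is still up (red grip at 192,148). Press on.

>>> send_rows --deltas "0 0 0.013 0 0 0;0 0 0.013 0 0 0;0 0 0.013 0 0 0;0 0 0.01 0 0 0;0 0 0 0 0 0;0 0 0 0 0 0"

```text
time: 3.2
position: [482.3, -336.3, 60.6]
tcp_rot: [3.14, 0.001, 1.571]
force: [-3.3, 4.2, 28.5]
opening: 0.2
finger_force: 14.2
```

```bash
python3 - <<'E'
from h import *
c=read_camera('scene')
for lo,hi in [((0,180,80),(4,255,255))]:
  for b in blobs(c,lo,hi,3,4000): print(b[0],b[1])
c=read_camera('side')
for b in blobs(c,lo,hi,3,4000): print('side',b[0],b[1])
E
```

```text
side 105 [215.8 313.5]
side 46 [208.9 326.4]
```

>>> send_rows --deltas "0 0 -0.2 0 0 0;0 0 -0.2 0 0 0;0 0 -0.2 0 0 0;0.31 0.031 0 0 0 0;0.31 0.031 0 0 0 0;0.31 0.031 0 0 0 0;0.31 0.031 0 0 0 0;0.31 0.031 0 0 0 0;0.31 0.031 0 0 0 0;0.31 0.031 0 0 0 0;0.31 0.031 0 0 0 0;0 0 0 0 0 0" --hand 60

```text
time: 4.8
position: [518.4, 38.3, 148.4]
tcp_rot: [-3.14, -0.0, 1.574]
force: [-0.5, -0.8, -0.5]
opening: 60.3
finger_force: 0.0
```

>>> send_rows --deltas "0 0 0 0 0 0;0 0 0 0 0 0"

```text
time: 5.05
position: [518.8, 35.0, 148.8]
tcp_rot: [-3.141, 0.0, 1.569]
force: [-0.1, -0.4, -0.5]
opening: 60.1
finger_force: 0.0
```

```bash
python3 - <<'E'
from h import *
st=get_state();c=read_camera('wrist');pickle.dump((st,c),open('k1.pkl','wb'))
cv2.imwrite('pics/k1.png',c['image'][:,:,::-1]);print(st['position'],st['tcp_rot'])
for n in ['scene','side']:
    c=read_camera(n)
    for b in blobs(c,(0,180,80),(4,255,255),3,4000): print(n,b[0],b[1])
E
```

```text
[518.82040317  34.99355022 148.76043435] [-3.14109706e+00  1.66579302e-04  1.56946085e+00]
scene 22 [188.7 106. ]
scene 16 [193.6 112.4]
side 97 [215.8 313.6]
side 51 [209.1 326.6]
```

View pics/k1.png

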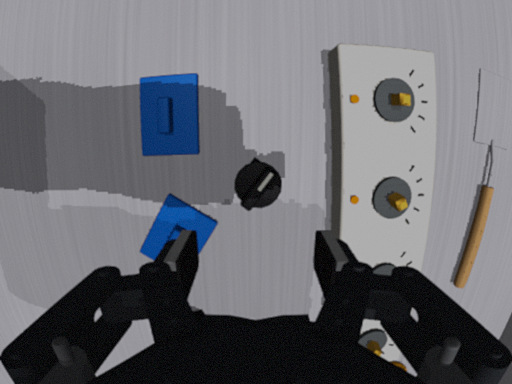

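```bash
cat >> h.py <<'E'
def knob(c,st,guess,show=None,zc=30,zl=48):
    """cap centre (circle at height zc) and line direction near the world guess"""
    u=proj(c,[guess[0],guess[1],zc],st);v=c['image'].max(2).astype(int);h=hsv(c)
    best=[b for b in blobs(c,(0,0,0),(180,255,62),150,6000)]
    b=min(best,key=lambda b:np.hypot(*(b[1]-u)))
    m=(b[2]*255).astype(np.uint8);cn,_=cv2.findContours(m,cv2.RETR_EXTERNAL,cv2.CHAIN_APPROX_NONE)
    cn=max(cn,key=cv2.contourArea);hull=cv2.convexHull(cn)
    f=np.zeros_like(m);cv2.drawContours(f,[hull],-1,255,-1);fe=cv2.erode(f,np.ones((5,5)))
    P=np.array([onz(c,p,zc,st)[:2] for p in cn[:,0,:]],np.float32)
    ctr,r=cv2.minEnclosingCircle(P)
    w=np.argwhere((fe>0)&(v>100))[:,::-1].astype(float)
    L=np.array([onz(c,p,zl,st)[:2] for p in w]);lc=L.mean(0)
    _,s,vt=np.linalg.svd(L-lc);dr=vt[0]
    return dict(px=b[1],area=b[0],circ=np.round(ctr,1),r=round(r,1),line=lc.round(1),n=len(w),ang=round(np.degrees(np.arctan2(dr[1],dr[0]))%180,1),len=np.round(np.ptp((L-lc)@vt.T,axis=0),1))
E
python3 - <<'E'
from h import *
st,c=pickle.load(open('k1.pkl','rb'))
print(knob(c,st,(519,35)))
im=c['image'][145:225,215:300];cv2.imwrite('pics/k1c.png',cv2.resize(np.clip(im[:,:,::-1].astype(int)*2,0,255).astype(np.uint8),None,fx=7,fy=7,interpolation=cv2.INTER_NEAREST))
E
```

```text
{'px': array([256.7, 184.5]), 'area': 1629, 'circ': array([517.2,  38.3]), 'r': 24.4, 'line': array([526.3,  45.2]), 'n': 72, 'ang': np.float64(53.2), 'len': array([17.8,  2.8])}
```

View pics/k1c.png

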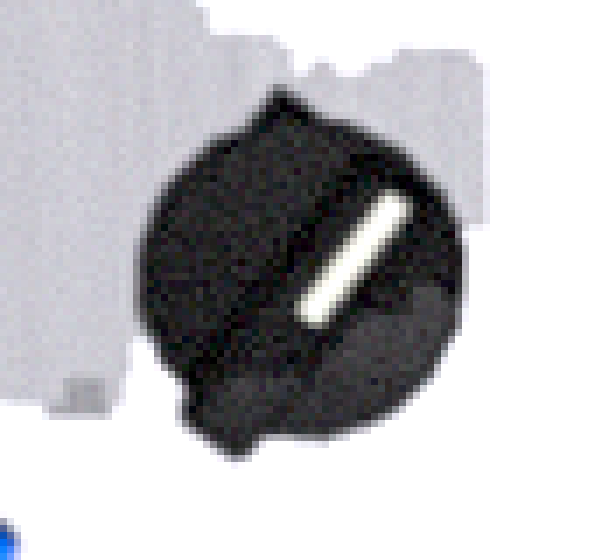

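```bash
sed -i "s/    ctr,r=cv2.minEnclosingCircle(P)/    from scipy.optimize import least_squares\n    q=least_squares(lambda x:np.hypot(P[:,0]-x[0],P[:,1]-x[1])-x[2],[*P.mean(0),22],loss='cauchy',f_scale=.5).x;ctr,r=q[:2],q[2]/" h.py
python3 - <<'E'
from h import *
st,c=pickle.load(open('k1.pkl','rb'))
k=knob(c,st,(519,35));print(k)
a=np.radians(k['ang']);e=np.array([np.cos(a),np.sin(a)]);d=k['line']-k['circ'];print('along',d@e,'perp',d@[-e[1],e[0]])
for b in blobs(c,(105,180,40),(125,255,255),300):
    q=np.argwhere(b[2])[:,::-1];P=np.array([onz(c,p,8,st)[:2] for p in q],np.float32);print(cv2.minAreaRect(P))
E
```

```text
{'px': array([256.7, 184.5]), 'area': 1629, 'circ': array([520.2,  38.3]), 'r': np.float64(20.9), 'line': array([526.3,  45.2]), 'n': 72, 'ang': np.float64(53.2), 'len': array([17.8,  2.8])}
along 9.179090410491284 perp -0.7511985330296554
((433.32745361328125, 103.463623046875), (77.93477630615234, 58.597618103027344), 89.90448760986328)
((433.422119140625, -24.689239501953125), (79.25787353515625, 57.764732360839844), 58.23005294799805)
```

>>> send_rows --deltas "0.017 0.009 0 0 0 0;0 0 0 0 0 0.1022;0 0 0 0 0 0.1022;0 0 0 0 0 0.1022;0 0 0 0 0 0.1022;0 0 0.15 0 0 0;0 0 0.15 0 0 0;0 0 0.1 0 0 0;0 0 0 0 0 0;0 0 0 0 0 0;0 0 0 0 0 0" --hand 45

```text
time: 6.58
position: [520.8, 38.5, 89.6]
tcp_rot: [3.141, -0.001, 0.929]
force: [0.6, 0.3, -0.2]
opening: 44.8
finger_force: 0.0
```

```bash
cat >> h.py <<'E'
def go(x,y,z=None,yaw=None,s=None):
    """print tool-frame deltas (units) from measured pose to the world goal, tool pointing down"""
    s=s or get_state();T=Ttool(s);d=np.array([x,y,s['position'][2] if z is None else z])-s['position']
    ya=np.degrees(np.arctan2(T[1,0],T[0,0]));out=T[:3,:3].T@d/150
    print('pos',s['position'].round(2),'yaw',ya.round(2),'tilt',np.degrees(np.arccos(-T[2,2])).round(2),'| delta',out.round(4),'turn',None if yaw is None else np.round(-np.radians((yaw-ya+90)%180-90)/(np.pi/2),4))
E
python3 - <<'E'
from h import *
s=get_state();go(520.2,38,32,53.2,s);c=read_camera('wrist')
print(knob(c,s,(520,38)))
E
```

```text
pos [520.81  38.5   89.62] yaw 53.21 tilt 0.07 | delta [-0.0053 -0.0016  0.3841] turn 0.0001
{'px': array([256.8, 208.4]), 'area': 2713, 'circ': array([520.8,  38.3]), 'r': np.float64(21.5), 'line': array([526.2,  45.5]), 'n': 124, 'ang': np.float64(56.4), 'len': array([31.9,  7.3])}
```

>>> send_rows --deltas "0 0 0.15 0 0 0;0 0 0.15 0 0 0;0 0 0.08 0 0 0;0 0 0 0 0 0"

```text
time: 7.12
position: [520.1, 38.6, 31.7]
tcp_rot: [-3.141, 0.0, 0.929]
force: [-0.7, -0.4, -0.6]
opening: 44.9
finger_force: 0.0
```

>>> send_rows --deltas "0 0 0 0 0 0;0 0 0 0 0 0;0 0 0 0 0 0;0 0 0 0 0 0;0 0 0 0 0 0;0 0 0 0 0 0" --hand 0

```text
time: 7.88
position: [520.9, 38.5, 32.6]
tcp_rot: [3.14, -0.001, 0.929]
force: [-0.8, -0.6, 6.7]
opening: 9.5
finger_force: 61.6
```

```bash
python3 - <<'E'
from h import *
s=get_state();go(520.2,38,32,53.2,s);c=read_camera('wrist');print(s['force'])
cv2.imwrite('pics/g1.png',c['image'][:,:,::-1])
E
```

```text
pos [520.92  38.47  32.57] yaw 53.21 tilt 0.08 | delta [-0.0054 -0.002   0.0038] turn 0.0001
[-0.75036122 -0.59554168  6.65018137]
```

View pics/g1.png

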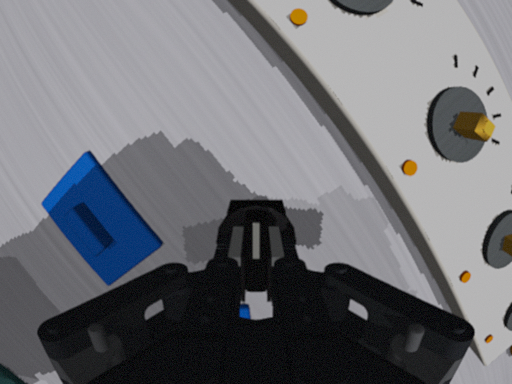

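>>> send_rows --deltas "0 0 -0.2 0 0 0;0 0 -0.25 0 0 0;0 0 -0.2 0 0 0;0 0.14 0 0 0 0;0 0.14 0 0 0 0;0 0.14 0 0 0 0;0 0.14 0 0 0 0;0 0.14 0 0 0 0;0 0 0 0 0 0;0 0 0 0 0 0;0 0 0 0 0 0"

```text
time: 9.3
position: [603.9, -23.9, 129.6]
tcp_rot: [-3.141, 0.0, 0.929]
force: [-0.3, 0.7, -1.1]
opening: 9.2
finger_force: 60.6
```

```bash
python3 - <<'E'
from h import *
s=get_state();go(605,-24,130,53.2,s);c=read_camera('wrist');pickle.dump((s,c),open('s2.pkl','wb'))
u=proj(c,[645,30,68],s);print(u,proj(c,[645,30,46],s))
print([(b[0],b[1]) for b in blobs(c,(12,120,60),(34,255,255),20)])
x,y=int(u[0]),int(u[1]);y=max(y,60)
cv2.imwrite('pics/s2.png',np.hstack([cv2.resize(c['image'][y-60:y+60,x-60:x+60,::-1],(480,480),interpolation=cv2.INTER_NEAREST),cv2.resize(c['image'][200:384,150:350,::-1],(320,480))]))
E
```

```text
pos [603.87 -23.86 129.57] yaw 53.23 tilt 0.01 | delta [ 0.0038  0.0066 -0.0029] turn 0.0004
[257.80950872 112.14730083] [257.62300524 112.30800554]
[(186, array([178.3,  20.8])), (2153, array([423.6,  80.1])), (50, array([185.1,  29.5])), (64, array([149.2,  60.6])), (212, array([258.8, 111.9])), (71, array([221.2, 143.5])), (259, array([333.6, 203.6])), (33, array([294.1, 226. ])), (2504, array([455.4, 291.3])), (197, array([386.7, 274.9])), (323, array([503.6, 367.8]))]
```

View pics/s2.png

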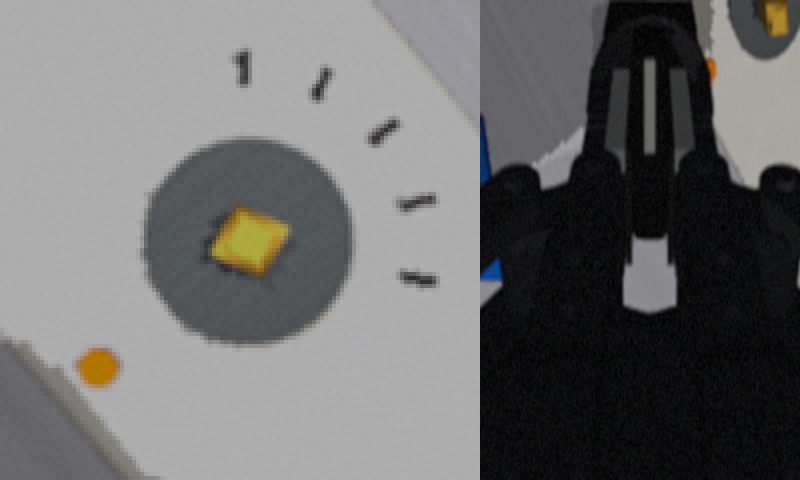

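The shaft (pixel ~258.8,112) sits centred in its dark boss, turned ~20° from the image axes; the knob is firmly in the pads.

```bash
cat >> h.py <<'E'
def shaft(c,s,guess):
    u=proj(c,[*guess,68],s)
    b=min(blobs(c,(12,120,60),(34,255,255),40),key=lambda b:np.hypot(*(b[1]-u)))
    P=np.array([onz(c,p,66,s)[:2] for p in np.argwhere(b[2])[:,::-1]],np.float32);r=cv2.minAreaRect(P)
    print('sil',np.round(r[0],2),np.round(r[1],1),'ang',round(r[2]%90,1),'centroid',P.mean(0))
    g=[b for b in blobs(c,(0,0,45),(180,110,125),300,20000) if b[3][0]<u[0]<b[3][0]+b[3][2] and b[3][1]<u[1]<b[3][1]+b[3][3]]
    for b in g:
        cn,_=cv2.findContours((b[2]*255).astype(np.uint8),cv2.RETR_EXTERNAL,cv2.CHAIN_APPROX_NONE);cn=max(cn,key=cv2.contourArea)
        Q=np.array([onz(c,p,46,s)[:2] for p in cn[:,0]],np.float32);e=cv2.fitEllipse(Q);print('boss',np.round(e[0],2),np.round(e[1],1))
E
python3 - <<'E'
from h import *
s,c=pickle.load(open('s2.pkl','rb'))
shaft(c,s,(645,30))
m=cv2.inRange(hsv(c),np.array((22,120,150)),np.array((34,255,255)));m[:90]=0;m[135:]=0;m[:,:240]=0;m[:,280:]=0
P=np.array([onz(c,p,68,s)[:2] for p in np.argwhere(m)[:,::-1]],np.float32);print(len(P),cv2.minAreaRect(P),P.mean(0))
E
```

```text
sil [645.54  29.67] [10.3 10.2] ang 26.9 centroid [645.66595   29.770174]
boss [645.69  29.75] [38.8 39.2]
151 ((645.8851318359375, 29.827983856201172), (10.776761054992676, 8.09218978881836), 13.961597442626953) [645.8632    29.836464]
```

```bash
cat >> h.py <<'E'
def sang(c,s,ctr,z=64):
    g=np.arange(-9,9.01,.25);X,Y=np.meshgrid(g,g)
    uv=np.array([proj(c,[ctr[0]+x,ctr[1]+y,z],s) for x,y in zip(X.ravel(),Y.ravel())],np.float32)
    im=c['image'].astype(np.float32);sat=im[:,:,0]-im[:,:,2]
    w=cv2.remap(sat,uv[:,0].reshape(X.shape),uv[:,1].reshape(X.shape),cv2.INTER_LINEAR)
    out=[]
    for t in (40,60,80):
        m=w>t;x0,y0=X[m].mean(),Y[m].mean();q=((X-x0)+1j*(Y-y0))[m];q=q[abs(q)<8]
        M=(q**4).sum();out.append((round(np.degrees((np.angle(M)+np.pi)/4)%90,1),round(abs(M)/(abs(q)**4).sum(),2),round(m.sum()*.0625,0),round(ctr[0]+x0,2),round(ctr[1]+y0,2)))
    print(*out)
E
python3 - <<'E'
from h import *
s,c=pickle.load(open('s2.pkl','rb'))
sang(c,s,(645.6,29.75))
E
```

```text
(np.float64(27.1), np.float64(0.36), np.float64(110.0), np.float64(645.79), np.float64(29.76)) (np.float64(26.8), np.float64(0.36), np.float64(101.0), np.float64(645.8), np.float64(29.76)) (np.float64(26.6), np.float64(0.36), np.float64(91.0), np.float64(645.8), np.float64(29.77))
```

```bash
python3 - <<'E'
from h import *
s,c=pickle.load(open('s2.pkl','rb'))
ctr=(645.7,29.75)
g=np.arange(-9,9.01,.5);X,Y=np.meshgrid(g,-g)
uv=np.array([proj(c,[ctr[0]+x,ctr[1]+y,64],s) for x,y in zip(X.ravel(),Y.ravel())],np.float32)
im=c['image'].astype(np.float32)
rm=lambda a:cv2.remap(a,uv[:,0].reshape(X.shape),uv[:,1].reshape(X.shape),cv2.INTER_LINEAR)
w=rm(im[:,:,0]-im[:,:,2])
for r in w[::1]: print(''.join(' .:-=+*#%@'[int(np.clip(v/22,0,9))] for v in r))
E
```

```text
.              
                   ..::.             
                ..::-==-.            
             ..:---==+==:            
            .:--===++++=-.           
         .::-==+++++++++=:           
       .:-==++++++++++++=-.          
     .:-==++++++++==+++++=-.         
     .-=++++++++++++++++++=:.        
     :=+++++++++++++++++++=-.        
     :=++++++++++++++++++++=-.       
     .-=++++++++++++++++++++-:       
      :=++++++++++++++++++++=-.      
      .-+++++++++++++++++++++=:      
      .-=++++++++++++++++++++=-.     
       .-=++++++++++++++++++++=:     
       .:=++++++++++++++++++++=-.    
        .-=+++++++++++++++++++=-.    
         .-=+++++++++++++++++=-:.    
         .:==++++++++++++++==-:.     
          .-==++++++++++++=-:.       
           .-=+++++++++==-:.         
            :-=++=====--:.           
            .:=++==--:..             
             .-==-:..                
             .:::.                   
               .
```

>>> send_rows --deltas "0.15 0.0033 0 0 0 0;0.15 0.0033 0 0 0 0;0.153 0.0033 0 0 0 0;0 0 0 0 0 0.098;0 0 0 0 0 0.098;0 0 0 0 0 0.098;0 0 0 0 0 0;0 0 0 0 0 0;0 0 0 0 0 0;0 0 0 0 0 0"

```text
time: 10.6
position: [646.3, 29.2, 129.4]
tcp_rot: [-3.142, 0.0, 0.468]
force: [0.8, -0.2, -1.6]
opening: 9.1
finger_force: 60.6
```

```bash
python3 - <<'E'
from h import *
for i in range(5):
    s=get_state();go(645.75,29.75,100,26.8,s)
    read_camera('side')
E
```

```text
pos [646.3   29.19 129.44] yaw 26.81 tilt 0.0 | delta [-0.0016 -0.005   0.1963] turn 0.0001
pos [646.29  29.19 129.41] yaw 26.79 tilt 0.0 | delta [-0.0015 -0.005   0.1961] turn -0.0001
pos [646.32  29.18 129.4 ] yaw 26.78 tilt 0.0 | delta [-0.0016 -0.0051  0.196 ] turn -0.0002
pos [646.34  29.18 129.43] yaw 26.77 tilt 0.0 | delta [-0.0018 -0.0052  0.1962] turn -0.0003
pos [646.33  29.17 129.42] yaw 26.76 tilt 0.0 | delta [-0.0017 -0.0052  0.1961] turn -0.0004
```

>>> send_rows --deltas "-0.002 -0.005 0.1 0 0 0;0 0 0.06 0 0 0;0 0 0.02 0 0 0;0 0 0.02 0 0 0;0 0 0.01 0 0 0;0 0 0 0 0 0;0 0 0 0 0 0"

```text
time: 11.72
position: [645.8, 29.7, 98.1]
tcp_rot: [3.141, -0.0, 0.467]
force: [0.2, -0.4, -0.4]
opening: 9.3
finger_force: 60.6
```

>>> send_rows --deltas "0 0 0.02 0 0 0;0 0 0.02 0 0 0;0 0 0.01 0 0 0;0 0 0 0 0 0"

```text
time: 12.22
position: [646.1, 29.8, 90.5]
tcp_rot: [3.141, -0.001, 0.467]
force: [5.5, 2.3, -1.8]
opening: 9.5
finger_force: 60.5
```

>>> send_rows --deltas "0 0 0.02 0 0 0;0 0 0.02 0 0 0;0 0 0.02 0 0 0;0 0 0.01 0 0 0;0 0 0.006 0 0 0;0 0 0.006 0 0 0;0 0 0 0 0 0;0 0 0 0 0 0"

```text
time: 13.22
position: [646.4, 29.8, 78.6]
tcp_rot: [3.141, -0.002, 0.467]
force: [5.1, 2.6, 5.4]
opening: 9.8
finger_force: 61.4
```

>>> send_rows --deltas "0 0 0.008 0 0 0;0 0 0.005 0 0 0;0 0 0 0 0 0;0 0 0 0 0 0"

```text
time: 13.72
position: [646.7, 29.7, 78.5]
tcp_rot: [3.14, -0.003, 0.467]
force: [-1.2, 2.2, 27.2]
opening: 9.7
finger_force: 64.4
```

>>> send_rows --deltas "0 0 0 0 0 0;0 0 0 0 0 0;0 0 0 0 0 0;0 0 -0.1 0 0 0;0 0 -0.2 0 0 0;0 0 -0.2 0 0 0" --hand 45

```text
time: 14.48
position: [645.7, 29.7, 152.9]
tcp_rot: [3.141, -0.0, 0.467]
force: [0.0, -0.8, -0.7]
opening: 45.0
finger_force: 0.0
```

>>> send_rows --deltas "-0.246 0.056 0 0 0 0;-0.246 0.056 0 0 0 0;-0.246 0.056 0 0 0 0;-0.246 0.056 0 0 0 0;-0.246 0.056 0 0 0 0;-0.246 0.056 0 0 0 0;-0.246 0.056 0 0 0 0;0 0 0 0 0 0;0 0 0 0 0 0;0 0 0 0 0 0;0 0 0 0 0 0"

```text
time: 15.85
position: [442.0, -138.6, 151.1]
tcp_rot: [-3.141, 0.0, 0.468]
force: [-0.4, -0.1, -0.5]
opening: 45.4
finger_force: 0.0
```

```bash
python3 - <<'E'
from h import *
s=get_state();c=read_camera('wrist');pickle.dump((s,c),open('k2.pkl','wb'))
go(442,-139,None,0,s);print(knob(c,s,(442,-139)))
u=proj(c,[442,-139,30],s).astype(int);print(u);x,y=u
k=np.clip(c['image'][y-45:y+45,x-50:x+50,::-1].astype(int)*2,0,255).astype(np.uint8)
sc=read_camera('scene')['image'][130:280,160:340,::-1]
cv2.imwrite('pics/k2.png',np.hstack([cv2.resize(k,(400,360),interpolation=cv2.INTER_NEAREST),cv2.resize(sc,(400,360))]))
E
```

```text
pos [ 441.96 -138.62  151.14] yaw 26.8 tilt 0.01 | delta [-0.0009  0.0024 -0.    ] turn 0.2978
{'px': array([261.7, 189. ]), 'area': 1634, 'circ': array([ 442.4, -143.9]), 'r': np.float64(21.3), 'line': array([ 451.7, -141.2]), 'n': 91, 'ang': np.float64(18.8), 'len': array([18.7,  3.7])}
[257 186]
```

View pics/k2.png

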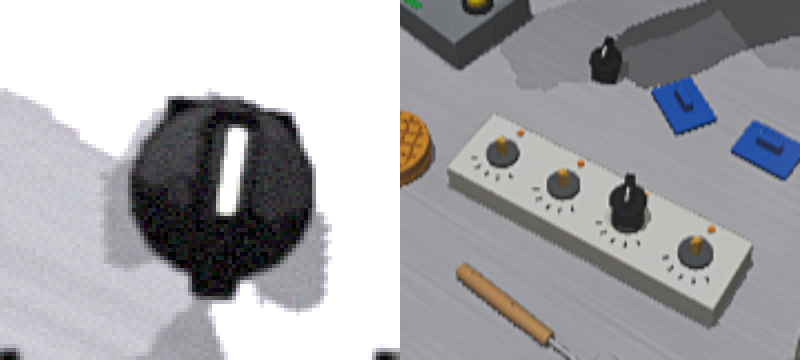

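>>> send_rows --deltas "-0.013 0.033 0 0 0 0.087;0 0 0.15 0 0 0;0 0 0.15 0 0 0;0 0 0.1 0 0 0;0 0 0 0 0 0;0 0 0 0 0 0;0 0 0 0 0 0"

```text
time: 16.82
position: [442.4, -144.5, 91.8]
tcp_rot: [3.141, -0.001, 0.33]
force: [-0.5, 0.3, -0.4]
opening: 44.9
finger_force: 0.0
```

```bash
python3 - <<'E'
from h import *
s=get_state();c=read_camera('wrist');k=knob(c,s,(442.4,-143.9));print(k);go(*k['circ'],32,19,s)
E
```

```text
{'px': array([256.3, 205.9]), 'area': 2703, 'circ': array([ 442.9, -144. ]), 'r': np.float64(21.5), 'line': array([ 452.2, -140.9]), 'n': 125, 'ang': np.float64(15.3), 'len': array([32.9,  6.9])}
pos [ 442.41 -144.51   91.8 ] yaw 18.92 tilt 0.06 | delta [ 0.0039 -0.0024  0.3987] turn -0.0009
```

>>> send_rows --deltas "0.004 -0.002 0.15 0 0 0;0 0 0.15 0 0 0;0 0 0.095 0 0 0;0 0 0 0 0 0;0 0 0 0 0 0"

```text
time: 17.5
position: [442.9, -144.0, 32.6]
tcp_rot: [3.141, -0.001, 0.33]
force: [0.7, -0.1, 0.1]
opening: 45.0
finger_force: 0.0
```

>>> send_rows --deltas "0 0 0 0 0 0;0 0 0 0 0 0;0 0 0 0 0 0;0 0 0 0 0 0;0 0 0 0 0 0;0 0 0 0 0 0" --hand 0

```text
time: 18.25
position: [442.8, -144.1, 32.3]
tcp_rot: [3.141, -0.001, 0.33]
force: [-0.5, 0.1, 5.7]
opening: 9.7
finger_force: 62.4
```

>>> send_rows --deltas "0 0 -0.2 0 0 0;0 0 -0.25 0 0 0;0 0 -0.2 0 0 0;0.21 -0.016 0 0 0 0;0.21 -0.016 0 0 0 0;0.21 -0.016 0 0 0 0;0.21 -0.016 0 0 0 0;0.21 -0.016 0 0 0 0;0 0 0 0 0 0;0 0 0 0 0 0;0 0 0 0 0 0;0 0 0 0 0 0"

```text
time: 19.75
position: [587.2, -81.7, 129.6]
tcp_rot: [3.142, -0.0, 0.33]
force: [0.1, 0.3, 0.1]
opening: 9.4
finger_force: 61.5
```

```bash
python3 - <<'E'
from h import *
s=get_state();c=read_camera('wrist');pickle.dump((s,c),open('s3.pkl','wb'))
print(proj(c,[650.7,-60.1,66],s));shaft(c,s,(650.7,-60.1));sang(c,s,(650.7,-60.1));go(650.7,-60.1,s=s)
E
```

```text
[257.13808559 112.33450405]
sil [650.67 -60.1 ] [ 9.8 10.6] ang 59.1 centroid [650.69574  -60.141117]
boss [650.62 -60.08] [39.1 39.3]
(np.float64(61.1), np.float64(0.37), np.float64(107.0), np.float64(650.7), np.float64(-60.1)) (np.float64(61.3), np.float64(0.37), np.float64(98.0), np.float64(650.72), np.float64(-60.1)) (np.float64(61.4), np.float64(0.39), np.float64(88.0), np.float64(650.76), np.float64(-60.09))
pos [587.16 -81.75 129.64] yaw 18.89 tilt 0.01 | delta [0.4475 0.0006 0.    ] turn None
```

>>> send_rows --deltas "0.15 0 0 0 0 0;0.15 0 0 0 0 0;0.148 0.0006 0 0 0 0;0 0 0 0 0 -0.094;0 0 0 0 0 -0.094;0 0 0 0 0 -0.094;0 0 0 0 0 -0.094;0 0 0 0 0 -0.094;0 0 0 0 0 0;0 0 0 0 0 0;0 0 0 0 0 0"

```text
time: 21.18
position: [651.1, -59.8, 129.5]
tcp_rot: [3.142, 0.0, 1.067]
force: [-0.1, 0.6, -0.2]
opening: 9.6
finger_force: 61.5
```

```bash
python3 - <<'E'
from h import *
go(650.7,-60.1,98,61.2)
E
```

```text
pos [651.14 -59.78 129.45] yaw 61.11 tilt 0.0 | delta [-0.0033 -0.0015  0.2097] turn -0.001
```

>>> send_rows --deltas "-0.003 -0.0015 0.1 0 0 0;0 0 0.06 0 0 0;0 0 0.02 0 0 0;0 0 0.02 0 0 0;0 0 0.01 0 0 0;0 0 0.02 0 0 0;0 0 0.02 0 0 0;0 0 0.01 0 0 0;0 0 0 0 0 0"

```text
time: 22.3
position: [650.8, -60.0, 90.4]
tcp_rot: [-3.142, -0.0, 1.068]
force: [-0.9, -0.7, -0.3]
opening: 9.5
finger_force: 61.5
```

>>> send_rows --deltas "0 0 0.02 0 0 0;0 0 0.02 0 0 0;0 0 0.02 0 0 0;0 0 0.01 0 0 0;0 0 0.008 0 0 0;0 0 0.008 0 0 0;0 0 0.006 0 0 0;0 0 0 0 0 0;0 0 0 0 0 0"

```text
time: 23.42
position: [651.0, -60.1, 78.3]
tcp_rot: [3.14, -0.0, 1.068]
force: [-6.0, 0.4, 17.6]
opening: 9.2
finger_force: 64.0
```

>>> send_rows --deltas "0 0 0 0 0 0;0 0 0 0 0 0;0 0 0 0 0 0;0 0 -0.1 0 0 0;0 0 -0.2 0 0 0;0 0 -0.2 0 0 0" --hand 45

```text
time: 24.18
position: [650.8, -60.0, 153.5]
tcp_rot: [3.141, -0.0, 1.068]
force: [0.4, 0.0, 0.0]
opening: 45.1
finger_force: 0.0
```

>>> send_rows --deltas "-0.082 -0.231 0 0 0 0;-0.082 -0.231 0 0 0 0;-0.082 -0.231 0 0 0 0;-0.082 -0.231 0 0 0 0;-0.082 -0.231 0 0 0 0;-0.082 -0.231 0 0 0 0;0 0 0.13 0 0 0.033;0 0 0 0 0 0;0 0 0 0 0 0;0 0 0 0 0 0"

```text
time: 25.42
position: [433.6, -24.8, 132.7]
tcp_rot: [3.141, -0.0, 1.017]
force: [0.2, 0.7, -0.2]
opening: 45.0
finger_force: 0.0
```

```bash
cat >> h.py <<'E'
def covers(c,s,z=8):
    for b in blobs(c,(105,150,25),(125,255,255),800,60000):
        cn,_=cv2.findContours((b[2]*255).astype(np.uint8),cv2.RETR_EXTERNAL,cv2.CHAIN_APPROX_NONE);cn=max(cn,key=cv2.contourArea)
        P=np.array([onz(c,p,z,s)[:2] for p in cn[:,0]],np.float32);r=cv2.minAreaRect(P)
        a=r[2] if r[1][0]>r[1][1] else r[2]+90
        print('cover',b[0],b[1],b[3],'ctr',np.round(r[0],2),'size',np.round(r[1],1),'long axis',round(a%180,1))
E
python3 - <<'E'
from h import *
s=get_state();c=read_camera('wrist');pickle.dump((s,c),open('c1.pkl','wb'));covers(c,s);go(433.4,-24.7,None,58.2,s)
cv2.imwrite('pics/c1.png',c['image'][:,:,::-1])
E
```

```text
cover 5099 [183.   71.7] [137  21  94 102] ctr [433.01 103.08] size [58.4 78.7] long axis 90.1
cover 5094 [256.2 185.2] [224 145  65  82] ctr [433.12 -25.19] size [78.4 58.6] long axis 58.3
pos [433.61 -24.76 132.69] yaw 58.29 tilt 0.04 | delta [-0.0004 -0.0014 -0.    ] turn 0.0009
```

View pics/c1.png

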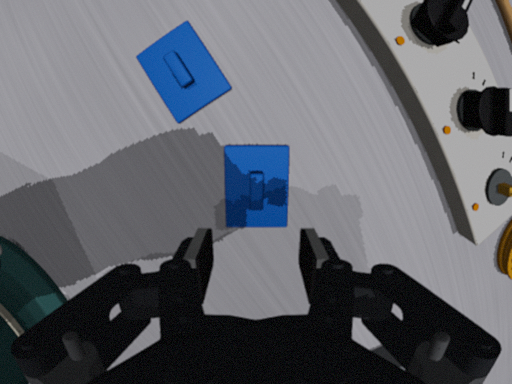

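The cover lies square under the fingers (pixel 256,185), ridge along the tool's x.

>>> send_rows --deltas "-0.003 -0.001 0.2 0 0 0;0 0 0.2 0 0 0;0 0 0.2 0 0 0;0 0 0.15 0 0 0;0 0 0.064 0 0 0;0 0 0 0 0 0;0 0 0 0 0 0"

```text
time: 26.35
position: [433.2, -25.1, 10.8]
tcp_rot: [3.141, -0.0, 1.017]
force: [0.1, -0.2, -0.1]
opening: 44.9
finger_force: 0.0
```

>>> send_rows --deltas "0 0 0 0 0 0;0 0 0 0 0 0;0 0 0 0 0 0;0 0 0 0 0 0;0 0 0 0 0 0;0 0 0 0 0 0" --hand 0

```text
time: 27.1
position: [432.9, -25.0, 10.7]
tcp_rot: [3.141, -0.0, 1.017]
force: [-1.9, -0.3, 11.5]
opening: 10.5
finger_force: 59.3
```

```bash
python3 - <<'E'
from h import *
s=get_state();go(433.3,-25,None,58.2,s)
E
```

```text
pos [432.93 -24.98  10.65] yaw 58.25 tilt 0.05 | delta [0.0012 0.0022 0.    ] turn 0.0006
```

>>> send_rows --deltas "0 0 -0.2 0 0 0;0 0 -0.35 0 0 0;0 0 -0.35 0 0 0;0.289 -0.126 0 0 0 0;0.289 -0.126 0 0 0 0;0.289 -0.126 0 0 0 0;0.289 -0.126 0 0 0 0;0.289 -0.126 0 0 0 0;0.289 -0.126 0 0 0 0;0.289 -0.126 0 0 0 0;0 0 0 0 0 0"

```text
time: 28.48
position: [479.8, 305.3, 144.7]
tcp_rot: [-3.141, -0.0, 1.02]
force: [0.9, -0.1, -0.8]
opening: 10.2
finger_force: 59.1
```

>>> send_rows --deltas "0 0 0 0 0 -0.082;0 0 0 0 0 -0.082;0 0 0 0 0 -0.082;0 0 0 0 0 0;0 0 0 0 0 0;0 0 0 0 0 0"

```text
time: 29.22
position: [479.8, 302.5, 145.1]
tcp_rot: [3.142, 0.0, 1.401]
force: [0.2, 0.9, -0.6]
opening: 10.3
finger_force: 59.0
```

```bash
python3 - <<'E'
from h import *
s=get_state();c=read_camera('wrist');pickle.dump((s,c),open('w1.pkl','wb'));go(480,303,None,80.3,s)
S=read_camera('scene');print('bottle',onz(S,(350,297),0),onz(S,(359,255),168))
for P in [(450,385,42),(532,371,42)]: print(proj(c,P,s))
cv2.imwrite('pics/w1.png',c['image'][:,:,::-1])
E
```

```text
pos [479.85 302.55 145.07] yaw 80.28 tilt 0.0 | delta [ 0.0031  0.0005 -0.    ] turn -0.0002
bottle [6.92290545e+02 3.11512602e+02 1.13686838e-13] [690.08586651 304.47006984 168.        ]
[203.74208939 103.50324694]
[304.4206236  103.32341113]
```

View pics/w1.png

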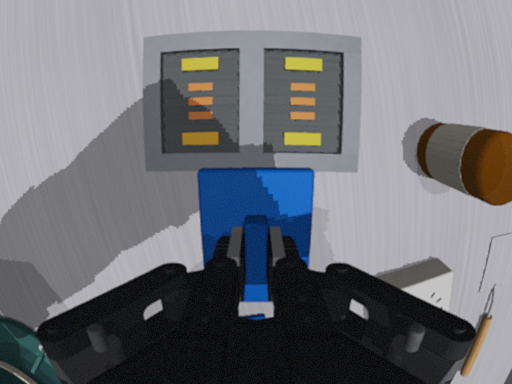

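```bash
python3 - <<'E'
from h import *
s,c=pickle.load(open('w1.pkl','rb'))
for b in blobs(c,(18,120,90),(34,255,255),80,900): 
    if b[1][1]<160: print('clip',b[0],b[1],[onz(c,b[1],z,s)[:2].round(1) for z in (42,46)])
g=cv2.cvtColor(c['image'],cv2.COLOR_RGB2GRAY)
print('row100',g[100,135:375:2]);print('col175',g[30:175:2,175]);print('col332',g[30:175:2,332])
E
```

```text
clip 462 [200.1  63.7] [array([452.8, 419. ]), array([453.4, 418.1])]
clip 455 [303.   63.8] [array([536.4, 404.2]), array([535.6, 403.6])]
clip 471 [200.2 138.1] [array([441.6, 357. ]), array([442.4, 357.2])]
clip 455 [301.6 138.3] [array([525.2, 342.4]), array([524.6, 342.8])]
row100 [174 164 120 114  98  96  99  98  96  99  98  97  96  43  48  62  65  65
  62  61  63  65  62  62  61  58  66 103 103 121 134 152 150 149 148 153
 148 152 148  99  98  95  96  95  96  95  99  99  98  96  99  80 119 157
 154 154 154 153 153 156 155 153 156 154 136  98  96  96  98 100  98  96
  96  96  97  96  96  99 155 156 157 153 153 155 153 155 153 154 155 155
 117  96  96  99  99  99  99  97 100 100  98 100  69  43 116 154 151 152
 152 149 147 150 150 167 179 176 177 177 176 175]
col175 [179 178 152 146 149 149 147 146 147 148 132  37  78  95  97  96  93  93
  94  96  96  95  96  99  97  97  92  71  60  59  63  61  63  63  57  63
  61  65  59  60  56  61  58  60  63  58  61  61  59  63  59  60  61  57
  61  62  56  59  57  59  60  58  94  95  94  94  95  93  92  92 100 117
 117]
col332 [174 176 157 147 148 149 147 146 147 148 143  58  84  97  96  95  97 101
  96  97  97  97  99  97  99  98  99  99  97  99  98 100  98  94 102 101
 101 103  96 100 100  97  98 102 101 101 100 101  97  98 102  99  99 101
 100 101 102 101 100 100 100  78 140 148 147 149 147 145 144 142 144 175
 182]
```

```bash
python3 - <<'E'
from h import *
s,c=pickle.load(open('w1.pkl','rb'))
f=lambda u,v:onz(c,(u,v),50,s)[:2]
for a,b in [(161,239),(263.5,342.5)]:
    L,Rr=f(a,100),f(b,100);m=(a+b)/2;T,B=f(m,51),f(m,153.5)
    print('LR mid',(L+Rr)/2,np.hypot(*(Rr-L)),'TB mid',(T+B)/2,np.hypot(*(T-B)),'corners mean',np.mean([f(a,51),f(a,153.5),f(b,51),f(b,153.5)],0), 'ang',np.degrees(np.arctan2(*(T-B)[::-1])),np.degrees(np.arctan2(*(Rr-L)[::-1])))
E
```

```text
LR mid [448.15172343 388.47832362] 64.31899324273643 TB mid [448.11203254 386.46710577] 84.2999411980738 corners mean [447.40649019 387.05092275] ang 79.61282539354488 -11.951393514025582
LR mid [530.68459582 374.08022168] 64.50767777555713 TB mid [530.08691468 372.16459432] 84.02020996196408 corners mean [530.83644246 372.50001412] ang 80.82736459980553 -7.83933808336922
```

>>> send_rows --deltas "0.173 0.085 0 0 0 0;0.173 0.085 0 0 0 0;0.173 0.0845 0 0 0 0;0 0 0.2 0 0 0;0 0 0.2 0 0 0;0 0 0.094 0 0 0;0 0 0 0 0 0;0 0 0 0 0 0;0 0 0 0 0 0"

```text
time: 30.45
position: [531.0, 373.3, 72.0]
tcp_rot: [3.14, -0.001, 1.403]
force: [-1.0, 0.2, 0.1]
opening: 10.0
finger_force: 59.0
```

```bash
python3 - <<'E'
from h import *
s=get_state();go(530.6,372.8,57,80.1,s)
E
```

```text
pos [531.   373.35  71.99] yaw 80.38 tilt 0.09 | delta [-0.0041 -0.0021  0.0999] turn 0.0032
```

>>> send_rows --deltas "-0.004 -0.002 0.04 0 0 0.003;0 0 0.03 0 0 0;0 0 0.015 0 0 0;0 0 0.012 0 0 0;0 0 0 0 0 0"

```text
time: 31.08
position: [530.1, 372.6, 56.3]
tcp_rot: [-3.142, 0.0, 1.398]
force: [1.0, 0.6, -0.4]
opening: 10.1
finger_force: 59.0
```

>>> send_rows --deltas "0 0 0.01 0 0 0;0 0 0.01 0 0 0;0 0 0.01 0 0 0;0 0 0 0 0 0;0 0 0 0 0 0"

```text
time: 31.7
position: [530.2, 372.6, 52.7]
tcp_rot: [3.141, -0.0, 1.398]
force: [-4.6, -2.2, 13.3]
opening: 10.0
finger_force: 60.8
```

>>> send_rows --deltas "0 0 0.005 0 0 0;0 0 0.003 0 0 0;0 0 0 0 0 0;0 0 0 0 0 0"

```text
time: 32.2
position: [530.2, 372.6, 52.6]
tcp_rot: [3.14, -0.001, 1.398]
force: [-8.7, -5.7, 28.2]
opening: 10.7
finger_force: 62.8
```

>>> send_rows --deltas "0 0 -0.005 0 0 0;0 0 0 0 0 0;0 0 0 0 0 0;0 0 0 0 0 0;0 0 -0.1 0 0 0;0 0 -0.22 0 0 0;0 0 -0.22 0 0 0" --hand 45

```text
time: 33.08
position: [530.1, 372.6, 134.4]
tcp_rot: [3.141, -0.0, 1.398]
force: [0.9, -0.1, -0.2]
opening: 45.2
finger_force: 0.0
```

>>> send_rows --deltas "-0.269 -0.047 0 0 0 0;-0.269 -0.047 0 0 0 0;-0.269 -0.047 0 0 0 0;-0.269 -0.047 0 0 0 0;-0.269 -0.047 0 0 0 0;-0.269 -0.047 0 0 0 0;-0.269 -0.047 0 0 0 0;0 0 0 0 0 -0.11;0 0 0 0 0 0;0 0 0 0 0 0;0 0 0 0 0 0"

```text
time: 34.45
position: [433.1, 103.1, 132.5]
tcp_rot: [3.141, -0.0, 1.57]
force: [0.2, 0.2, -1.1]
opening: 45.0
finger_force: 0.0
```

```bash
python3 - <<'E'
from h import *
s=get_state();c=read_camera('wrist');covers(c,s);go(433,103.2,10.7,90.1,s)
E
```

```text
cover 5114 [255.6 184. ] [224 144  64  82] ctr [432.91 103.81] size [58.5 78.3] long axis 90.0
pos [433.14 103.14 132.54] yaw 89.94 tilt 0.01 | delta [ 4.000e-04 -1.000e-03  8.122e-01] turn -0.0018
```

>>> send_rows --deltas "0.003 0 0.2 0 0 0;0 0 0.2 0 0 0;0 0 0.2 0 0 0;0 0 0.15 0 0 0;0 0 0.062 0 0 0;0 0 0 0 0 0;0 0 0 0 0 0"

```text
time: 35.38
position: [433.5, 103.4, 11.3]
tcp_rot: [3.14, -0.0, 1.571]
force: [0.6, -0.2, -0.1]
opening: 45.0
finger_force: 0.0
```

>>> send_rows --deltas "0 0 0 0 0 0;0 0 0 0 0 0;0 0 0 0 0 0;0 0 0 0 0 0;0 0 0 0 0 0;0 0 0 0 0 0" --hand 0

```text
time: 36.12
position: [433.3, 103.2, 11.2]
tcp_rot: [3.141, -0.0, 1.571]
force: [-2.4, -0.4, 10.3]
opening: 10.0
finger_force: 59.3
```

>>> send_rows --deltas "0 0 -0.2 0 0 0;0 0 -0.35 0 0 0;0 0 -0.35 0 0 0;0 0 0 0 0 0.109"

```text
time: 36.62
position: [434.8, 103.4, 149.2]
tcp_rot: [3.136, -0.001, 1.397]
force: [0.1, 0.3, -2.2]
opening: 10.1
finger_force: 59.0
```

```bash
python3 - <<'E'
from h import *
s=get_state();go(447.6,387.3,None,80.1,s)
E
```

```text
pos [434.82 103.36 149.17] yaw 80.04 tilt 0.35 | delta [ 1.8791e+00 -2.4350e-01  1.1000e-03] turn -0.0007
```

>>> send_rows --deltas "0.268 -0.035 0 0 0 0;0.268 -0.035 0 0 0 0;0.268 -0.035 0 0 0 0;0.268 -0.035 0 0 0 0;0.268 -0.035 0 0 0 0;0.268 -0.035 0 0 0 0;0.268 -0.035 0 0 0 0;0 0 0.2 0 0 0;0 0 0.2 0 0 0;0 0 0.09 0 0 0;0 0 0 0 0 0;0 0 0 0 0 0"

```text
time: 38.12
position: [445.2, 387.0, 73.3]
tcp_rot: [3.141, -0.001, 1.4]
force: [-0.6, -0.6, -0.7]
opening: 10.1
finger_force: 59.0
```

```bash
python3 - <<'E'
from h import *
s=get_state();go(447.6,387.3,57.2,80.1,s)
E
```

```text
pos [445.2  387.02  73.25] yaw 80.2 tilt 0.09 | delta [0.0044 0.0153 0.1071] turn 0.0011
```

>>> send_rows --deltas "0.004 0.015 0 0 0 0;0 0 0.04 0 0 0;0 0 0.03 0 0 0;0 0 0.02 0 0 0;0 0 0.017 0 0 0;0 0 0 0 0 0;0 0 0 0 0 0"

```text
time: 39.0
position: [447.0, 387.1, 56.1]
tcp_rot: [3.142, -0.0, 1.4]
force: [-0.1, 0.7, -0.4]
opening: 10.2
finger_force: 59.0
```

>>> send_rows --deltas "0 0 0.01 0 0 0;0 0 0.01 0 0 0;0 0 0.008 0 0 0;0 0 0.005 0 0 0;0 0 0 0 0 0;0 0 0 0 0 0"

```text
time: 39.75
position: [447.1, 387.1, 53.2]
tcp_rot: [3.14, -0.001, 1.4]
force: [-9.1, -6.1, 32.4]
opening: 10.3
finger_force: 63.4
```

>>> send_rows --deltas "0 0 -0.006 0 0 0;0 0 0 0 0 0;0 0 0 0 0 0;0 0 0 0 0 0;0 0 -0.1 0 0 0;0 0 -0.22 0 0 0;0 0 -0.22 0 0 0;-0.2 0 -0.2 0 0 0;-0.3 0.1 0 0 0 0;-0.1 0.1 0 0 0 0;0 0 0 0 0 0;0 0 0 0 0 0" --hand 45

```text
time: 41.25
position: [461.0, 293.7, 163.5]
tcp_rot: [3.141, -0.0, 1.4]
force: [0.4, 0.2, -0.0]
opening: 45.1
finger_force: 0.0
```

```bash
python3 - <<'E'
from h import *
s=get_state();c=read_camera('wrist');covers(c,s,50)
S=read_camera('scene');D=read_camera('side')
r=lambda i,a,b,w,h:cv2.resize(i['image'][a[0]:a[1],b[0]:b[1],::-1],(w,h))
cv2.imwrite('pics/f1.png',np.vstack([np.hstack([r(c,(0,200),(100,367),400,300),r(S,(110,290),(140,380),400,300)]),np.hstack([r(D,(140,290),(130,330),400,300),r(S,(200,290),(365,485),400,300)])]))
E
```

```text
cover 6212 [221.3  88.6] [187  43  70  92] ctr [446.62 387.27] size [79.8 60. ] long axis 80.2
cover 6008 [317.9  90.5] [284  44  69  93] ctr [529.71 372.12] size [80.1 60.8] long axis 80.2
```

View pics/f1.png

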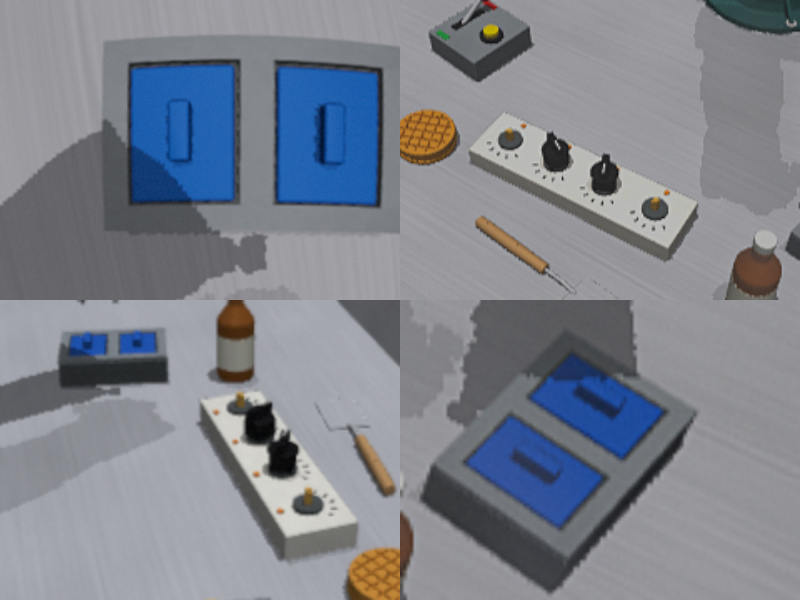

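Both covers lie flush (left at 180,130; right at 330,130 in the top-left crop), two knobs sit down on the middle shafts, no knob is left on the table, and the lever is down.

```bash
python3 - <<'E'
from h import *
S=read_camera('scene');D=read_camera('side')
G1=tri([ray(S,(165.7,109.9)),ray(D,(258.5,296.7))])
gs=[]
for c in (S,D):
    for b in blobs(c,(0,180,80),(4,255,255),3,4000)+blobs(c,(45,120,60),(85,255,255),8,4000): print(b[0],b[1])
G0=tri([ray(S,(188.7,106)),ray(D,(215.8,313.6))])
print(G0,G1,G1-G0,np.degrees(np.arctan2(*(G1-G0)[1::-1])))
E
```

```text
22 [188.7 106. ]
15 [193.5 112.3]
23 [165.2 130.4]
96 [215.8 313.6]
50 [209.  326.6]
55 [267.1 320.5]
[ 426.95240548 -401.63551939   84.94254352] [ 510.90910359 -414.42936132  118.66482584] [ 83.95669811 -12.79384193  33.72228232] -8.664429105544926
```

>>> send_rows --deltas "-0.288 0.0195 0 0 0 0;-0.288 0.0195 0 0 0 0;-0.288 0.0195 0 0 0 0;-0.288 0.0195 0 0 0 0;-0.288 0.0195 0 0 0 0;-0.288 0.0195 0 0 0 0;-0.288 0.0195 0 0 0 0;-0.288 0.0195 0 0 0 0;-0.288 0.0195 0 0 0 0;-0.288 0.0195 0 0 0 0;-0.288 0.0195 0 0 0 0;-0.288 0.0195 0 0 0 0" --hand 0

```text
time: 43.0
position: [407.5, -224.8, 163.1]
tcp_rot: [3.141, 0.0, 1.4]
force: [0.9, 0.0, 0.1]
opening: 0.2
finger_force: 0.0
```

>>> send_rows --deltas "-0.288 0.0195 0 0 0 0;-0.288 0.0195 0 0 0 0;-0.288 0.0195 0 0 0 0;-0.288 0.0195 0 0 0 0;0 0 0 0 0 0;0 0 0 0 0 0;0 0 0 0 0 0"

```text
time: 43.88
position: [390.0, -394.9, 163.1]
tcp_rot: [-3.142, -0.0, 1.401]
force: [-0.3, 0.7, -0.3]
opening: -0.1
finger_force: 0.0
```

>>> send_rows --deltas "0 0 0 0 0 0.1095;0 0 0 0 0 0.1095;0 0 0 0 0 0.1095;0 0 0 0 0 0.1095;0 0 0 0 0 0.1095;0 0 0 0 0 0.1095;0 0 0 0 0 0.1095;0 0 0 0 0 0.1095;0 0 0 0 0 0.1095;0 0 0 0 0 0;0 0 0 0 0 0;0 0 0 0 0 0"

```text
time: 45.38
position: [389.8, -395.7, 163.1]
tcp_rot: [3.142, -0.0, -0.146]
force: [0.1, -0.3, 0.4]
opening: -0.1
finger_force: 0.0
```

```bash
python3 - <<'E'
from h import *
s=get_state();go(389.4,-396,72,-8.5,s);print(s['joints'])
S=read_camera('scene');print([(b[0],b[1]) for b in blobs(S,(0,180,80),(4,255,255),3,4000)])
E
```

```text
pos [ 389.85 -395.7   163.07] yaw -8.35 tilt 0.0 | delta [-0.0027  0.0024  0.6072] turn 0.0017
[-9.39561430e-01  3.43613454e-01 -1.17900948e-01  1.10924613e+00
  2.06488425e-07  2.34770026e+00]
[(23, array([188.6, 106. ])), (16, array([193.6, 112.5]))]
```

>>> send_rows --deltas "-0.003 0.002 0.2 0 0 0;0 0 0.2 0 0 0;0 0 0.207 0 0 0;0 0 0 0 0 0;0.06 0 0 0 0 0;0.053 0 0 0 0 0;0 0 0 0 0 0;0.042 0 -0.05 0 0 0;0.042 0 -0.05 0 0 0;0 0 0 0 0 0"

```text
time: 46.68
position: [416.5, -400.6, 89.1]
tcp_rot: [3.139, 0.005, -0.149]
force: [-28.2, 4.5, 23.7]
opening: -0.2
finger_force: 13.9
```

```bash
python3 - <<'E'
from h import *
s=get_state();print(s['position'],s['force'])
S=read_camera('scene');D=read_camera('side');print([(b[0],b[1]) for c in (S,D) for b in blobs(c,(0,180,80),(4,255,255),3,4000)])
E
```

```text
[ 416.50027151 -400.60647454   89.09760274] [-28.21227142   4.46986601  23.70323999]
[(21, array([184.7, 104.4])), (93, array([221.6, 308. ])), (47, array([209. , 326.3]))]
```

>>> send_rows --deltas "0 0 -0.03 0 0 0;0 0 0 0 0 0"

```text
time: 47.02
position: [419.2, -401.0, 92.6]
tcp_rot: [3.14, -0.001, -0.148]
force: [-3.0, -0.6, 2.0]
opening: 0.3
finger_force: 1.3
```

```bash
python3 - <<'E'
from h import *
S=read_camera('scene');D=read_camera('side');s=get_state();print(s['position'],s['force'])
g=[blobs(c,(0,180,80),(4,255,255),3,4000)[0] for c in (S,D)];print([x[1] for x in g],tri([ray(S,g[0][1]),ray(D,g[1][1])]))
r=lambda i,a,b:cv2.resize(i['image'][a[0]:a[1],b[0]:b[1],::-1],(400,400))
cv2.imwrite('pics/l1.png',np.hstack([r(S,(70,170),(130,230)),r(D,(250,360),(180,290))]))
E
```

```text
[ 418.866981   -400.72329347   91.88983798] [-2.52549305 -0.80059078  2.8217019 ]
[array([183.8, 104. ]), array([223.2, 306.3])] [ 442.57160825 -404.44215143  101.97801342]
```

View pics/l1.png

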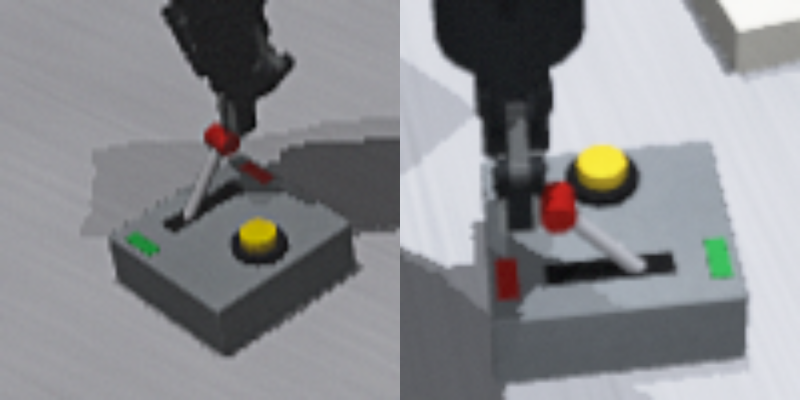

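Fingers (right crop 525,200) stand behind the red grip (560,208) and the lever is rising, force now small.

>>> send_rows --deltas "0.0245 0 -0.022 0 0 0;0.0245 0 -0.022 0 0 0;0.0245 0 -0.02 0 0 0;0.0245 0 -0.018 0 0 0;0.025 0 -0.014 0 0 0;0.025 0 -0.012 0 0 0;0 0 0 0 0 0;0 0 0 0 0 0"

```text
time: 48.12
position: [440.4, -403.7, 107.6]
tcp_rot: [-3.141, 0.0, -0.148]
force: [0.4, 0.2, -1.4]
opening: -0.2
finger_force: 0.1
```

```bash
python3 - <<'E'
from h import *
S=read_camera('scene');D=read_camera('side')
g=[blobs(c,(0,180,80),(4,255,255),3,4000)[0] for c in (S,D)];print([x[1] for x in g],tri([ray(S,g[0][1]),ray(D,g[1][1])]))
E
```

```text
[array([178.1, 103.6]), array([233.9, 300.4])] [ 463.20788183 -407.6513942   114.94864999]
```

>>> send_rows --deltas "0.027 0 0.005 0 0 0;0.027 0 0.005 0 0 0;0.027 0 0 0 0 0;0.027 0 0 0 0 0;0.027 0 0 0 0 0;0.027 0 0 0 0 0;0.027 0 0 0 0 0;0.027 0 0 0 0 0;0 0 0 0 0 0;0 0 0 0 0 0"

```text
time: 49.48
position: [472.4, -408.5, 106.2]
tcp_rot: [-3.142, 0.0, -0.148]
force: [-0.2, -0.7, 0.4]
opening: -0.3
finger_force: 0.0
```

```bash
python3 - <<'E'
from h import *
S=read_camera('scene');D=read_camera('side');print(get_state()['force'])
g=[blobs(c,(0,180,80),(4,255,255),3,4000)[0] for c in (S,D)];print([x[1] for x in g],tri([ray(S,g[0][1]),ray(D,g[1][1])]))
E
```

```text
[-0.44943208  0.55733828  0.37412045]
[array([166., 110.]), array([258.5, 296.7])] [ 510.78453886 -413.80066366  118.30342993]
```

>>> send_rows --deltas "-0.15 0 0 0 0 0;-0.15 0 0 0 0 0;-0.15 0 -0.1 0 0 0;0 0 -0.3 0 0 0;0 0 -0.3 0 0 0;0 0 0 0 0 0;0 0 0 0 0 0;0 0 0 0 0 0"

```text
time: 50.58
position: [405.4, -398.2, 210.1]
tcp_rot: [-3.14, 0.001, -0.148]
force: [0.5, 0.6, -0.4]
opening: 0.1
finger_force: 0.0
```

```bash
python3 - <<'E'
from h import *
S=read_camera('scene');D=read_camera('side')
g=[blobs(c,(0,180,80),(4,255,255),3,4000)[0] for c in (S,D)];print([x[1] for x in g])
for c in (S,D):
  for b in blobs(c,(105,150,40),(125,255,255),80,600): print('blue',b[0],b[1])
r=lambda i,a,b,w=400,h=300:cv2.resize(i['image'][a[0]:a[1],b[0]:b[1],::-1],(w,h))
cv2.imwrite('pics/end.png',np.vstack([np.hstack([r(S,(80,290),(130,410)),r(D,(130,350),(130,423))]),np.hstack([r(S,(200,290),(365,485)),r(D,(175,265),(210,330))])]))
E
```

```text
[array([165.8, 109.8]), array([258.5, 296.7])]
blue 233 [235.5   6.1]
blue 458 [271.1  17.6]
blue 583 [423.6 231.4]
blue 597 [405.5 250.4]
```

View pics/end.png

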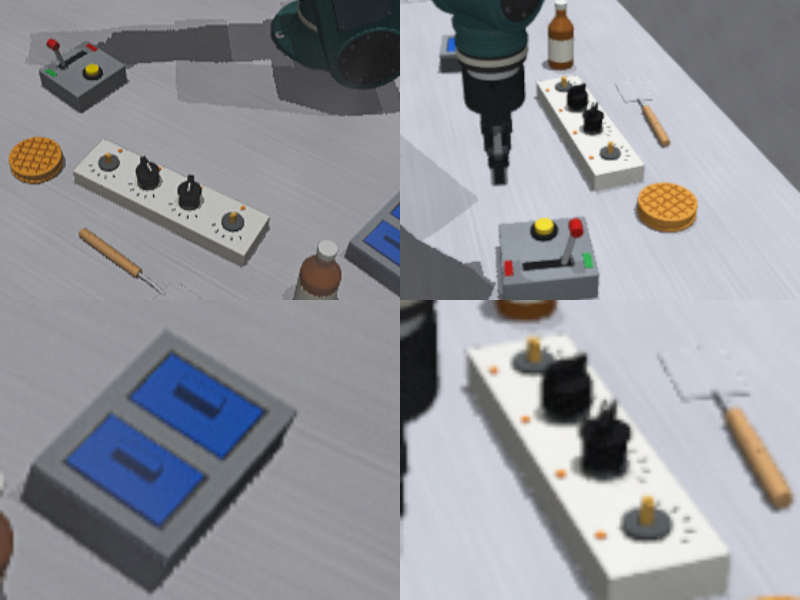

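The lever is up on its stop (grip at 575,228 in the side crop), both covers are flush, and both knobs are seated. The bystanders are in place.

```bash
python3 -c "
from rig import *
print(job_done())"
```

```text
the job is handed in; nothing more can be done
None
```

The job is handed in at about 51 s: the test button tripped the lever, both knobs on the table are seated on shafts, both covers are flush in their wells, and the main lever was lifted back up last, with waffles, spatula and syrup untouched.

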